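Press a dowel home with a ratchet press, then free the pawl and wind it back

ROBOT

A 6-joint arm with a two-finger parallel gripper is mounted at the origin on a cart in front of the work surface, level with it; the furniture and walls round the work are solid. World frame = base frame: x ahead of the robot, y to its left, z up, the work surface at z = 0. Lengths are in m, angles in rad, forces in N, time in s.
With the tool pointing down it reaches from about 0.35 to 0.975 m from the base axis. Payload 4.9 kg.
Tool frame: the origin (TCP) lies at the very end of the fingers, on their centre line; the grasp point (between the pads) lies ctrl.grasp_offset behind it (ctrl.grasp_offset is the distance from the TCP to the grasp point, in m); z points along the fingers, y is the direction in which the jaws open and shut (so a half turn about z gives the same grasp; the last joint's range is limited). The gripper opens to 85 mm and grips with 20 to 120 N. Pads are 22 mm wide; open, the fingers measure 114 mm over their backs; the gripper's body (76 mm by 85 mm) begins 54 mm behind the grasp point. The pads swing forward as they close: fully open they stand 13 mm farther back than shut.
Start: joints at [-1.222, 0.053, 1.613, -0, 1.476, -0.119], TCP at [0.282, -0.558, 0.231] pointing down, gripper open.
Joint ranges: [-3.01, 3.01], [-1.01, 2.22], [0.06, 2.58], [-1.02, 4.17], [0.09, 2.62], [-3.14, 3.14]. Speed limits (rad/s): [2.57, 2.57, 3.14, 3.14, 3.14, 3.14].

INTERFACE

Orientations are given as a unit quaternion [x, y, z, w].
In Python, from workcell import ctrl gives the robot as it stands.
- The arm moves only by the tool drive_tool, never from a script. Its argument "steps" is a list that holds one entry, the list of rows, each a list of 5 numbers: the finger opening in m, from 0 to 0.0854, then the shift along the tool's x, y, z in m, then the turn about the tool's z in degrees. In form: [[[grip, tx, ty, tz, turn], ...]]. A call has 1 to 12 rows; each row shifts and turns the commanded pose from where the row before left it, along the tool's axes as they then stand; what a row does not reach is not made up. A row lasts 1/12 s, in which the tool goes at most 41.7 mm and 7.16 degrees, less where a joint would pass 70% of its speed; a pose out of reach is approached as far as the arm can. A call with a gripper value outside its range is refused whole. The fingers move at their own pace and stop on an object; "grip_force" is the grip in N (left out, the last holds). Time passes only in rows, so rows that do not move let the fingers close. It gives the time, the measured TCP pose, the force and the opening at its end, in the units of the state.
- ctrl.get_obs(): the state, without advancing time (a new reading comes with each control period).
- ctrl.read_camera(name): name is "scene" or "top"; returns (picture, depth): 400x640x3 uint8, red, green, blue; 400x640 float32, m along the optical axis (not along the pixel's ray), 0 where there is no reading.
- ctrl.camera_info(name): a dict with "intrinsics" (3x3 intrinsics, pixels), "rvec" (rotation vector, rad) and "tvec" (3), from world to camera coordinates, as OpenCV has them. Camera axes: x right, y down, z forward; pixel columns grow to the right and rows downward; lengths in m; the calibration is good to about 2 mm. A picture is of the moment at which its call begins. camera_info takes no time and is no camera call.
- ctrl.job_done(): hands the job in, once; it reports no verdict.
Trained networks look in the newest picture that a camera, given by its name, has taken for a name from the list of things; names that differ only in an ending like _2 or _b are one class to them, and where a whole thing is asked for, a point or a joint stands for the part that bears it (a point fixed in the world has none). Each returns a list of dicts, best first, with "score" (0 to 1); they miss things now and then, are a little off and sometimes report something else, mostly with a low value. They report only what shows in the picture. A call takes as long as a camera call.
- ctrl.boxes_of(camera, query): "centre" ([column, row] in pixels, amid what is visible of it).
The state is a dict: "time_s": time; "joint_pos": joint angles; "qvel": joint speeds; "tau": joint torques, N m; "ee_pos": TCP position; "tcp_rot": TCP orientation; "force": force on the tool from outside, world axes, zero at the start; "ft_torque": the same for the moment, N m; "gripper_width": finger opening in m.
Only numpy, scipy, OpenCV 4.12 (cv2) and the standard library are available. Lean on these libraries where they do the work, as an engineer would, in place of code of your own. Each camera call takes 0.05 s, during which the arm holds its last target. There are 200 camera calls.

TASK

Press the dowel fully home in its blind hole with the little ratchet press: turn the knob clockwise a click at a time until you feel the dowel bottom and the ram bear firmly on it, but do not overload it (the ram must never press harder than 24 N). Then throw the pawl lever over to free the ratchet and turn the knob back counter-clockwise until the ram is fully back at its stop, and let go. Leave the nail tin and the two spools beside the press where they are.

Things in the scene. Friction and masses are not known exactly. Their poses are not given: they have to be found in the camera images.
- press: ratchet press bolted to the bench: steel bed 130 x 345 x 12 mm with a grey gearbox (top at 54 mm) carrying knob, pawl and lever. Origin on the bench under the knob's vertical axis; z up; the ram drives to -y and lies on the +x side. Cannot move. Ratchet: 32 teeth, 0.196 rad a click; lets the knob go clockwise and, while the pawl is in, blocks it counter-clockwise at the last click.
- knob_grip (a point): centre of the round dark-wood knob, on its vertical axis, 90 mm above the bench. Knob: 44 mm diameter, 72 to 108 mm above the bench, free all round; below it the toothed wheel, 92 mm diameter, top at 64 mm. Grip it across the diameter from above at any yaw. The bare knob turns with about 0.03 N m, up to 0.09 N m over the clicks.
- feed_knob (a joint): turn of the knob, rad: 0 = ram fully back at its hard stop (the start), grows CLOCKWISE seen from above, to 3.3. Clicks fall near whole multiples of 0.196. Rack and pinion: 24 mm of ram travel per rad, so ram force in N = (knob torque in N m less the bare knob's) / 0.024. Pressing the dowel home takes 0.95 to 2.7 rad, often more than one grasp.
- lever_post (a point): middle of the upright round dark-wood post (12 mm diameter, 66 to 102 mm above the bench, this point at 85 mm) at the end of the pawl lever. The lever's vertical pivot lies at x -54, y +62.5 mm in the press frame, 50 mm from the post, which stands at (-82.7, +103.5) mm when the lever is at 0.
- pawl_lever (a joint): pawl lever, rad: 0 = pawl sprung into the teeth (the start), 1.2 = thrown fully over, pawl held clear; free above 0.9. Grows CLOCKWISE seen from above: the post swings mostly along the press's +x, to (-26, +104) mm. Stays where it is left; takes some 1 to 4 N at the post. When it frees the loaded wheel the knob springs back a little.
- ram: steel ram bar 20 x 20 mm, axis 36 mm above the bench, 34 mm to the +x side of the knob axis; origin level with the knob when home, moves along the press's -y. At its front a brass-tipped nose on a spring of 2 N per mm (24 mm travel); unloaded, the tip is 85 mm ahead of the ram's origin.
- block: oak block 70 x 66 x 46 mm in a steel shoe on the bed, fixed, with a blind hole facing the ram. Origin on the bed's top under the middle of that face. A 16 mm dowel, 50 mm long, stands 12 to 18 mm deep in the hole; the hole is 24 to 49 mm deep, unseen from outside, so the dowel ends 1 to 26 mm proud.
- nail_tin: bystander: open tin, 66 mm diameter, 75 mm high, on the far side of the press; origin under its centre
- spool_dark: bystander: dark turned wooden spool, 38 mm diameter, 55 mm high; origin under its centre
- spool_short: bystander: pale short wooden spool, 44 mm diameter, 40 mm high; origin under its centre
- block_hole (a point): centre of the hole's mouth, 36 mm above the bench. The dowel slides in with a steady 7 N; once it bottoms, the ram's force rises with the nose spring, about 9 N a click. It counts as home when the ram bears on it with more than 11 N for 0.2 s; above 24 N the work is spoilt.

How it is judged:
By the outcome, as a careful person would: the job done as asked, in the order asked, and still so for the second after the job is handed in, with the robot touching nothing.
It also fails if it takes over 72 s, if anything falls off the work surface, if the arm or the gripper's body presses on something with over 40 N, if the wrist force passes 120 N, or if a joint passes its speed limit or range.

## Working session

There is one attempt and no reset: what is moved stays moved. The work goes in short steps, Python scripts to look and compute and a tool call to move; the robot and the scene stay as the last step left them, time stands still between calls to the robot, and variables do not carry over. Pictures are saved under pics/ and viewed, about 8 in all and at most 12, crops included, and the job is handed in when it is done.

Besides the shell and the picture viewer there is one more tool, called after "Call:" in YAML: its name, and indented under it one key for each argument. drive_tool: Moves the arm, as the interface text tells. Its arguments: {"type":"object","properties":{"steps":{"type":"array"},"grip_force":{"type":"number"}},"required":["steps"]}

```bash
ls; mkdir -p pics
cat > h.py <<'E'
import numpy as np,cv2
from workcell import ctrl
def cam(n):
    i=ctrl.camera_info(n);K=np.array(i["intrinsics"]);R=cv2.Rodrigues(np.array(i["rvec"],float))[0];t=np.array(i["tvec"],float).ravel();return K,R,t
def ray_z(n,px,z):
    K,R,t=cam(n);d=R.T@np.linalg.solve(K,[px[0],px[1],1]);c=-R.T@t;return c+d*(z-c[2])/d[2]
def cloud(n,depth):
    K,R,t=cam(n);v,u=np.mgrid[:400,:640];p=np.stack([u,v,np.ones_like(u)],-1)@np.linalg.inv(K).T*depth[...,None];return (p-t)@R
def proj(n,P):
    K,R,t=cam(n);return cv2.projectPoints(np.array(P,float).reshape(-1,3),cv2.Rodrigues(R)[0],t,K,None)[0].reshape(-1,2)
E
python3 - <<'E'
from h import *
np.set_printoptions(precision=4,suppress=True)
for n in("top","scene"):
    im,d=ctrl.read_camera(n);cv2.imwrite(f"pics/{n}0.png",im[...,::-1]);np.save(f"{n}0.npy",d)
    K,R,t=cam(n);print(n,K[0],K[1],-R.T@t,R)
    zs=dict(knob_grip=.108,lever_post=.102,ram=.046,block=.058,block_hole=.036,nail_tin=.04,spool_dark=.03,spool_short=.02,press=.05)
    for q,z in zs.items():
        for b in ctrl.boxes_of(n,q)[:2]:print(q,round(b["score"],2),np.array(b["centre"]),ray_z(n,b["centre"],z))
print(ctrl.get_obs(),ctrl.grasp_offset)
E
```

```text
pics
top [411.7195   0.     316.2613] [  0.     411.7195 195.6282] [0.5444 0.1601 0.9397] [[ 0.023  -0.9995  0.0205]
 [-0.9971 -0.0244 -0.0719]
 [ 0.0724 -0.0188 -0.9972]]
knob_grip 0.66 [283.1 213.2] [0.5676 0.2105 0.108 ]
lever_post 0.49 [237.9 240.5] [0.5106 0.3003 0.102 ]
ram 0.69 [314.3 201.3] [0.5968 0.1473 0.046 ]
block 0.61 [357.5 210.4] [0.5788 0.0543 0.058 ]
block_hole 0.69 [357.6 208.6] [0.5836 0.0515 0.036 ]
nail_tin 0.75 [255.5 147.3] [0.7131 0.2795 0.04  ]
spool_dark 0.6 [340.3 168.6] [0.6721 0.0908 0.03  ]
spool_dark 0.54 [289.4 221.2] [0.5525 0.2009 0.03  ]
spool_short 0.62 [310.3 167. ] [0.6754 0.1577 0.02  ]
press 0.98 [292.2 218.4] [0.5585 0.1941 0.05  ]
scene [409.8761   0.     322.7693] [  0.     409.8761 195.5606] [0.0335 0.6045 0.4843] [[-0.6418 -0.7669  0.0032]
 [-0.3644  0.3013 -0.8812]
 [ 0.6748 -0.5667 -0.4728]]
knob_grip 0.61 [300.3 223.7] [0.5167 0.249  0.108 ]
lever_post 0.52 [268.5 257.4] [0.4781 0.3398 0.102 ]
ram 0.69 [273.7 253.5] [0.5469 0.2875 0.046 ]
ram 0.51 [299.4 224.2] [0.596  0.1929 0.046 ]
block 0.55 [354.5 209.1] [0.5545 0.0809 0.058 ]
block_hole 0.64 [355.3 207.9] [0.5841 0.0489 0.036 ]
nail_tin 0.68 [230.7 219.2] [0.7097 0.285  0.04  ]
spool_short 0.53 [285.6 208.1] [0.7038 0.1514 0.02  ]
press 0.91 [299.  246.7] [0.5302 0.2434 0.05  ]
{'time_s': 1.0, 'joint_pos': array([-1.222 ,  0.0527,  1.6129,  0.    ,  1.476 , -0.119 ]), 'qvel': array([-0.002 ,  0.0009,  0.    ,  0.0012, -0.0017, -0.0006]), 'tau': array([ -0.0012, -39.3697, -37.0477,  -0.0001,   0.0005,  -0.    ]), 'ee_pos': array([ 0.2818, -0.5578,  0.2313]), 'tcp_rot': array([ 0.9728,  0.2318,  0.    , -0.    ]), 'force': array([ 0.201 , -0.0046, -0.1692]), 'ft_torque': array([ 0.0145,  0.0135, -0.0145]), 'gripper_width': 0.08536938527958297} 0.0187
```

Run:
```python
import cv2,numpy as np
a=cv2.imread("pics/top0.png")[110:290,190:400];cv2.imwrite("pics/top0c.png",cv2.resize(a,None,fx=3.3,fy=3.3,interpolation=2))
from h import *
np.set_printoptions(precision=4,suppress=True)
d=np.load("top0.npy");P=cloud("top",d)
for lo,hi in((.100,.116),(.094,.112)):
    m=(P[...,2]>lo)&(P[...,2]<hi)
    n,l,s,c=cv2.connectedComponentsWithStats(m.astype(np.uint8))
    for i in range(1,n):
        if s[i,4]>4:
            p=P[l==i];print(s[i],c[i],p.mean(0),(p.min(0)+p.max(0))/2,np.ptp(p,0))
```

```text
[537   0  77  18 420] [571.0857  12.1238] [ 1.008 -0.387  0.108] [ 1.0166 -0.3956  0.108 ] [0.0296 0.156  0.0159]
[153  50  15  47 160] [158.9875  71.6188] [0.8521 0.4732 0.1083] [0.8486 0.4698 0.108 ] [0.097  0.0211 0.0159]
[217  53  25  64 139] [233.4964  90.5971] [0.8171 0.3195 0.1079] [0.8294 0.3294 0.108 ] [0.1291 0.0439 0.0158]
[143  98  16   8  41] [152.5854 102.6098] [0.787  0.4832 0.1077] [0.7889 0.4879 0.108 ] [0.0111 0.0296 0.0155]
[149 181   5  32  94] [151.0957 196.6064] [0.5947 0.4761 0.108 ] [0.5951 0.4759 0.108 ] [0.0629 0.0078 0.0157]
[270 203  22  22 368] [280.4674 213.1386] [0.5676 0.2158 0.1083] [0.5669 0.2158 0.1077] [0.0425 0.0424 0.0107]
[141 213   5   1   5] [143. 213.] [0.5614 0.4904 0.1084] [0.5614 0.4901 0.1089] [0.0004 0.0038 0.0104]
[221 244   6   5  25] [223.4 246. ] [0.499  0.3289 0.1023] [0.499  0.3285 0.1027] [0.0081 0.0106 0.0051]
[513   0 100  20 507] [566.3807  12.5523] [ 1.0097 -0.3802  0.1026] [ 1.0205 -0.3715  0.103 ] [0.0373 0.2041 0.018 ]
[154  50  15  48 185] [159.8811  72.6595] [0.852  0.4733 0.1029] [0.8486 0.4704 0.1028] [0.097  0.02   0.0
[... 166 characters left out ...]
26 0.1029] [0.7888 0.4879 0.1029] [0.011  0.0296 0.0176]
[150 181   5  32 107] [151.9907 196.0561] [0.5961 0.4763 0.103 ] [0.5954 0.476  0.1031] [0.0634 0.008  0.0178]
[270 203  22  22 361] [280.4986 213.1219] [0.5676 0.2157 0.1082] [0.5669 0.2158 0.1044] [0.0425 0.0424 0.0152]
[142 213   7   1   7] [145. 213.] [0.5616 0.4886 0.1029] [0.5616 0.4884 0.1032] [0.0006 0.0064 0.0142]
[118 215   6   1   6] [120.5 215. ] [0.5564 0.5381 0.1008] [0.5564 0.5375 0.1013] [0.0004 0.0043 0.0143]
[130 214   5   1   5] [132. 214.] [0.5589 0.5137 0.1045] [0.5589 0.5136 0.1047] [0.0004 0.0034 0.0109]
[221 244   7   6  31] [223.871  246.0645] [0.4988 0.3281 0.1013] [0.4979 0.3284 0.0997] [0.0103 0.0108 0.0113]
```

View pics/top0c.png

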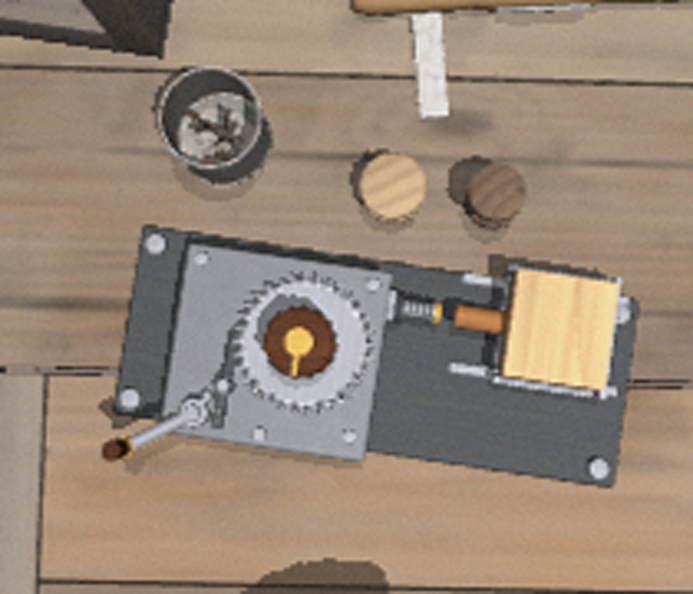

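View pics/scene0.png

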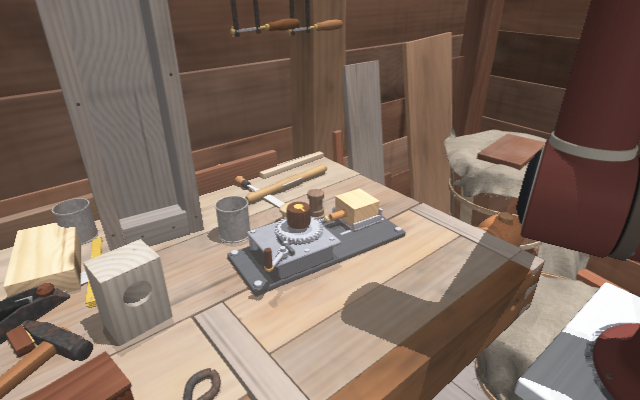

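The press lies at about -7° yaw: knob at (0.567, 0.216), post at (0.4985, 0.3285). That matches the stated 132 mm geometry, with the dowel at crop (478,318). Moving toward the knob.

Call:
drive_tool:
  steps:
    - [[0.085, 0.025, -0.0234, 0, 0], [0.085, 0.025, -0.0234, 0, 0], [0.085, 0.025, -0.0234, 0, 0], [0.085, 0.025, -0.0234, 0, 0], [0.085, 0.025, -0.0234, 0, 0], [0.085, 0.025, -0.0234, 0, 0], [0.085, 0.025, -0.0234, 0, 0], [0.085, 0.025, -0.0234, 0, 0], [0.085, 0.025, -0.0234, 0, 0], [0.085, 0.025, -0.0234, 0, 0], [0.085, 0.025, -0.0234, 0, 0], [0.085, 0.025, -0.0234, 0, 0]]
  grip_force: 60

```text
time_s: 2.0
ee_pos: [0.4232, -0.1704, 0.2316]
tcp_rot: [0.973, 0.232, 0.0, 0.0]
force: [0.0, -0.1, -0.5]
gripper_width: 0.085
```

```bash
python3 -c "
from h import *
print(ctrl.get_obs())"
```

```text
{'time_s': 2.0, 'joint_pos': array([-5.46103921e-01, -3.71602559e-01,  1.98932837e+00,  4.74846680e-05,
        1.52291882e+00,  5.57279271e-01]), 'qvel': array([ 8.86985215e-01, -7.10549700e-02,  5.36912602e-02,  3.84822130e-04,
        1.64838112e-02,  8.78290572e-01]), 'tau': array([ -4.74088043, -21.76998854, -37.07694411,  -0.04853586,
         0.1418009 ,  -0.742922  ]), 'ee_pos': array([ 0.42324196, -0.17038403,  0.23159047]), 'tcp_rot': array([9.72814845e-01, 2.31583789e-01, 3.53720029e-04, 3.16435840e-04]), 'force': array([ 0.01776625, -0.09382429, -0.50687251]), 'ft_torque': array([ 0.00662616, -0.02596596,  0.00659761]), 'gripper_width': 0.085034430979118}
```

Call:
drive_tool:
  steps:
    - [[0.085, 0.0252, -0.02335, 0, 0], [0.085, 0.0252, -0.02335, 0, 0], [0.085, 0.0252, -0.02335, 0, 0], [0.085, 0.0252, -0.02335, 0, 0], [0.085, 0.0252, -0.02335, 0, 0], [0.085, 0.0252, -0.02335, 0, 0], [0.085, 0.0252, -0.02335, 0, 0], [0.085, 0.0252, -0.02335, 0, 0], [0.085, 0.0252, -0.02335, 0, 0], [0.085, 0.0252, -0.02335, 0, 0], [0.085, 0.0252, -0.02335, 0, 0], [0.085, 0.0252, -0.02335, 0, 0]]

```text
time_s: 3.0
ee_pos: [0.5669, 0.2164, 0.2314]
tcp_rot: [0.973, 0.232, 0.0, 0.0]
force: [0.2, -0.7, 0.1]
gripper_width: 0.0851
```

Call:
drive_tool:
  steps:
    - [[0.085, 0, 0, 0, -7], [0.085, 0, 0, 0, -7], [0.085, 0, 0, 0, -7], [0.085, 0, 0, 0, -7], [0.085, 0, 0, 0, -7], [0.085, 0, 0, 0, -7], [0.085, 0, 0, 0, -7], [0.085, 0, 0, 0, -7], [0.085, 0, 0, 0, -7], [0.085, 0, 0, 0, -7], [0.085, 0, 0, 0, -7], [0.085, 0, 0, 0, -7]]

```text
time_s: 4.0
ee_pos: [0.5665, 0.2145, 0.2313]
tcp_rot: [0.565, 0.825, 0.0, -0.0]
force: [-0.7, -0.7, -0.4]
gripper_width: 0.0851
```

Call:
drive_tool:
  steps:
    - [[0.085, 0, 0, 0, -7], [0.085, 0, 0, 0, -7], [0.085, 0, 0, 0, -7], [0.085, 0, 0, 0, -7], [0.085, 0, 0, 0, 0], [0.085, 0, 0, 0, 0]]

```text
time_s: 4.5
ee_pos: [0.5665, 0.2145, 0.2313]
tcp_rot: [0.353, 0.936, 0.0, -0.0]
force: [0.3, -0.5, 0.2]
gripper_width: 0.085
```

Run:
```python
from h import *
np.set_printoptions(precision=4,suppress=True)
o=ctrl.get_obs()
for k in('time_s','joint_pos','ee_pos','tcp_rot','force','ft_torque'):print(k,o[k])
from scipy.spatial.transform import Rotation as R
M=R.from_quat(o['tcp_rot']).as_matrix();print(M, M.T@(np.array([.567,.2158,.0713])-o['ee_pos']))
```

```text
time_s 4.5
joint_pos [ 0.2392  0.0077  1.6589  0.0001  1.475  -0.6095]
ee_pos [0.5665 0.2145 0.2313]
tcp_rot [ 0.3533  0.9355  0.     -0.    ]
force [ 0.2991 -0.4921  0.2166]
ft_torque [ 0.0012  0.0391 -0.0006]
[[-0.7504  0.661   0.    ]
 [ 0.661   0.7504  0.0001]
 [ 0.      0.     -1.    ]] [0.0005 0.0012 0.16  ]
```

Call:
drive_tool:
  steps:
    - [[0.085, 0.0005, 0.0012, 0.02, 0], [0.085, 0, 0, 0.02, 0], [0.085, 0, 0, 0.02, 0], [0.085, 0, 0, 0.02, 0], [0.085, 0, 0, 0.02, 0], [0.085, 0, 0, 0.02, 0], [0.085, 0, 0, 0.02, 0], [0.085, 0, 0, 0.015, 0], [0.085, 0, 0, 0.005, 0], [0.07, 0, 0, 0, 0], [0.055, 0, 0, 0, 0], [0.05, 0, 0, 0, 0]]
  grip_force: 30

```text
time_s: 5.5
ee_pos: [0.568, 0.2161, 0.073]
tcp_rot: [0.352, 0.936, 0.001, 0.001]
force: [-0.7, -0.5, 0.8]
gripper_width: 0.0512
```

```bash
cat > st.py <<'E'
from h import *
from scipy.spatial.transform import Rotation as R
np.set_printoptions(precision=4,suppress=True)
o=ctrl.get_obs();M=R.from_quat(o['tcp_rot']).as_matrix()
print(o['time_s'],'q',o['joint_pos'],'p',o['ee_pos'],'yaw',np.degrees(np.arctan2(M[1,0],M[0,0])),'w',o['gripper_width'])
print('F',o['force'],'toolF',M.T@o['force'],'T',o['ft_torque'],'tau',o['tau'])
E
cat > pic.py <<'E'
import sys;from h import *
n,name,x0,y0,w,hh,f=sys.argv[1],sys.argv[2],*map(float,sys.argv[3:8])
im,d=ctrl.read_camera(n);np.save(name+".npy",d);cv2.imwrite(f"pics/{name}_full.png",im[...,::-1])
c=im[int(y0):int(y0+hh),int(x0):int(x0+w),::-1];cv2.imwrite(f"pics/{name}.png",cv2.resize(c,None,fx=f,fy=f,interpolation=2))
E
python3 st.py; python3 pic.py scene g1 200 130 240 180 3.3
```

```text
5.5 q [ 0.2411  0.157   1.778   0.      1.204  -0.61  ] p [0.568  0.2161 0.073 ] yaw 138.7621085793831 w 0.05121305918871065
F [-0.6852 -0.4754  0.8157] toolF [ 0.2007 -0.8074 -0.8177] T [0.0116 0.0206 0.0427] tau [  0.0052 -39.2845 -32.4943  -0.0002   0.0184   0.0066]
```

View pics/g1.png

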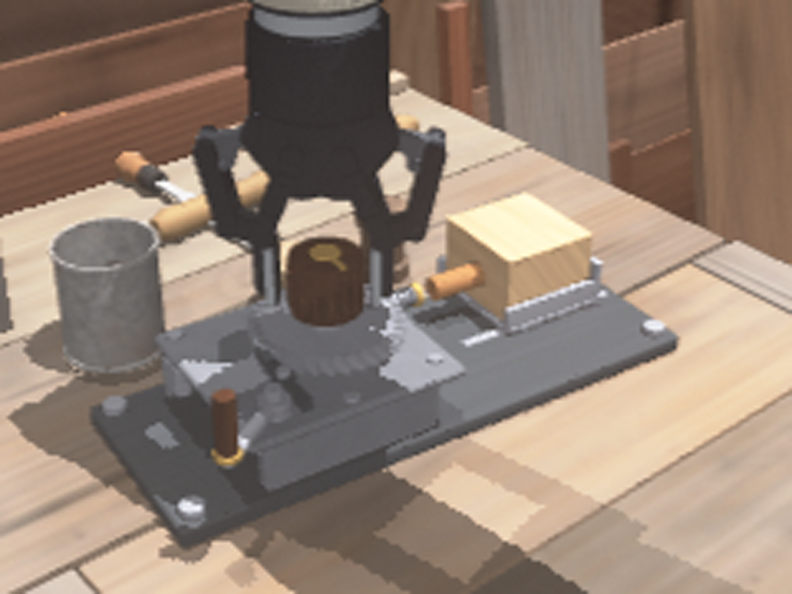

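The fingers straddle the knob around crop (325,280), with the post free at (225,425). Closing gently.

Call:
drive_tool:
  steps:
    - [[0.045, 0, 0, 0, 0], [0.042, 0, 0, 0, 0], [0.04, 0, 0, 0, 0], [0.038, 0, 0, 0, 0], [0.036, 0, 0, 0, 0]]
  grip_force: 50

```text
time_s: 5.97
ee_pos: [0.5674, 0.2153, 0.0731]
tcp_rot: [0.352, 0.936, -0.0, 0.001]
force: [-3.8, -2.2, 4.8]
gripper_width: 0.043
```

```bash
python3 st.py
```

```text
5.9667 q [ 0.2407  0.1563  1.7785 -0.0012  1.2064 -0.6105] p [0.5674 0.2153 0.0731] yaw 138.798534935936 w 0.043040638054838515
F [-3.7796 -2.2452  4.8233] toolF [ 1.359  -4.1804 -4.8237] T [-0.461   0.487  -0.0029] tau [  0.8531 -37.3913 -32.4943   0.5079  -1.0301   0.026 ]
```

Call:
drive_tool:
  steps:
    - [[0.036, 0, -0.0005, 0, 3], [0.036, 0, 0, 0, 3], [0.036, 0, 0, 0, 3], [0.036, 0, 0, 0, 3], [0.036, 0, 0, 0, 3], [0.036, 0, 0, 0, 3], [0.036, 0, 0, 0, 3], [0.036, 0, 0, 0, 3], [0.036, 0, 0, 0, 3], [0.036, 0, 0, 0, 3]]

```text
time_s: 6.8
ee_pos: [0.5665, 0.2148, 0.0731]
tcp_rot: [0.583, 0.813, -0.001, 0.0]
force: [-6.0, -5.1, 7.1]
gripper_width: 0.0427
```

```bash
python3 st.py;  python3 pic.py scene g2 250 160 140 105 5.5
```

```text
6.8 q [ 0.2403  0.155   1.78   -0.0017  1.2077 -0.0857] p [0.5665 0.2148 0.0731] yaw 108.71489997313861 w 0.042723513204166536
F [-5.9957 -5.0939  7.1313] toolF [-2.9112 -7.3217 -7.1183] T [-0.5551  0.8931  0.3799] tau [  0.7454 -36.6145 -32.7981   0.717   -1.5409  -0.1849]
```

View pics/g2.png

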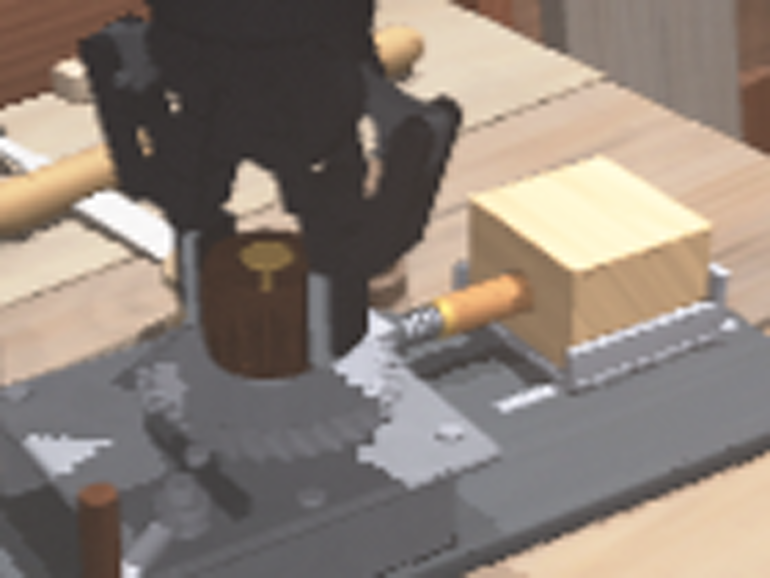

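Call:
drive_tool:
  steps:
    - [[0.036, 0, 0, 0, 0], [0.036, 0, 0, 0, 0]]

```text
time_s: 7.02
ee_pos: [0.5666, 0.2148, 0.0732]
tcp_rot: [0.583, 0.813, -0.001, 0.0]
force: [-5.9, -4.2, 8.1]
gripper_width: 0.0428
```

```bash
python3 st.py
```

```text
7.0167 q [ 0.24    0.155   1.7799 -0.0011  1.2077 -0.0862] p [0.5666 0.2148 0.0732] yaw 108.71620888229482 w 0.04281453255138836
F [-5.894  -4.1894  8.0897] toolF [-2.0839 -6.9355 -8.0802] T [-0.7543  1.1959  0.0308] tau [  0.7379 -37.0125 -33.1085   0.2573  -1.6134  -0.3683]
```

Call:
drive_tool:
  steps:
    - [[0.036, 0, 0, 0, 2], [0.036, 0, 0, 0, 2], [0.036, 0, 0, 0, 0], [0.036, 0, 0, 0, 0]]

```text
time_s: 7.35
ee_pos: [0.5664, 0.2147, 0.0731]
tcp_rot: [0.61, 0.792, -0.001, 0.0]
force: [-6.5, -4.6, 6.8]
gripper_width: 0.0429
```

```bash
python3 st.py
```

```text
7.35 q [ 0.2402  0.1549  1.7801 -0.0015  1.208  -0.0179] p [0.5664 0.2147 0.0731] yaw 104.81910777589545 w 0.042945442088246806
F [-6.4797 -4.5803  6.8485] toolF [-2.7803 -7.4453 -6.8341] T [-0.536   0.8059  0.1433] tau [  0.7911 -36.4212 -33.0104   0.6272  -1.6685   0.1642]
```

```bash
cat > samp.py <<'E'
from h import *
import sys
L=[]
for i in range(int(sys.argv[1])):
    im,d=ctrl.read_camera("scene");o=ctrl.get_obs();L.append([o['ft_torque'][2],o['tau'][5],o['joint_pos'][5]])
L=np.array(L);print(np.round(L,4).tolist(),L.mean(0),o['time_s'])
E
python3 samp.py 6; ls -la .
```

```text
[[0.1668, 0.1488, -0.0179], [0.1268, 0.1461, -0.0179], [0.1266, 0.1457, -0.018], [0.168, 0.1458, -0.0179], [0.1516, 0.1457, -0.018], [0.1566, 0.1457, -0.018]] [ 0.1493816   0.14629412 -0.01794215] 7.65
total 4044
drwxr-xr-x  3 agent agent    4096 Dec  5 08:14 .
drwxr-xr-x 23 root  root     4096 Dec  5 08:11 ..
-rw-r--r--  1 agent agent 1024128 Dec  5 08:13 g1.npy
-rw-r--r--  1 agent agent 1024128 Dec  5 08:13 g2.npy
-rw-r--r--  1 agent agent     605 Dec  5 08:11 h.py
-rw-r--r--  1 agent agent     320 Dec  5 08:13 pic.py
drwxr-xr-x  2 agent agent    4096 Dec  5 08:13 pics
-rw-r--r--  1 agent agent     244 Dec  5 08:14 samp.py
-rw-r--r--  1 agent agent 1024128 Dec  5 08:11 scene0.npy
-rw-r--r--  1 agent agent     370 Dec  5 08:13 st.py
-rw-r--r--  1 agent agent 1024128 Dec  5 08:11 top0.npy
```

Call:
drive_tool:
  steps:
    - [[0.036, 0, 0, 0, 2.5], [0.036, 0, 0, 0, 2.5], [0.036, 0, 0, 0, 2.5], [0.036, 0, 0, 0, 2.5], [0.036, 0, 0, 0, 2.5], [0.036, 0, 0, 0, 2.5], [0.036, 0, 0, 0, 0], [0.036, 0, 0, 0, 0], [0.036, 0, 0, 0, 0]]

```text
time_s: 8.4
ee_pos: [0.5659, 0.2147, 0.0731]
tcp_rot: [0.708, 0.706, -0.002, -0.0]
force: [-8.8, -5.0, 8.0]
gripper_width: 0.0429
```

```bash
python3 st.py; python3 samp.py 3
```

```text
8.4 q [ 0.2403  0.1546  1.7804 -0.0016  1.2092  0.2438] p [0.5659 0.2147 0.0731] yaw 89.83257702451998 w 0.042878486674746086
F [-8.783  -4.9681  8.0277] toolF [-5.0104 -8.786  -7.998 ] T [-0.6501  1.08    0.1768] tau [  0.5746 -35.7745 -33.3858   0.6427  -2.1446   0.1618]
[[0.191, 0.1609, 0.2438], [0.1269, 0.161, 0.2438], [0.1381, 0.161, 0.2438]] [0.1520118  0.16093546 0.24382519] 8.55
```

Call:
drive_tool:
  steps:
    - [[0.036, -0.0005, -0.0008, 0, 2.5], [0.036, 0, 0, 0, 2.5], [0.036, 0, 0, 0, 2.5], [0.036, 0, 0, 0, 2.5], [0.036, 0, 0, 0, 0], [0.036, 0, 0, 0, 0], [0.036, 0, 0, 0, 0]]

```text
time_s: 9.13
ee_pos: [0.5656, 0.2147, 0.0732]
tcp_rot: [0.767, 0.642, -0.001, 0.0]
force: [-6.1, -1.5, 7.7]
gripper_width: 0.0431
```

```bash
python3 st.py; python3 samp.py 3
```

```text
9.1333 q [ 0.2401  0.153   1.7822 -0.0007  1.2076  0.4179] p [0.5656 0.2147 0.0732] yaw 79.8286289783727 w 0.04309218144856265
F [-6.0708 -1.4601  7.6689] toolF [-2.5174 -5.7236 -7.6617] T [-0.347   0.9275  0.1215] tau [ -0.0615 -36.4814 -32.9177   0.2964  -1.6278   0.154 ]
[[0.1013, 0.153, 0.4179], [0.1599, 0.1529, 0.4179], [0.1526, 0.1529, 0.4179]] [0.13790812 0.15292319 0.41790296] 9.2833
```

Call:
drive_tool:
  steps:
    - [[0.036, 0, -0.0003, 0, 2.5], [0.036, 0, 0, 0, 2.5], [0.036, 0, 0, 0, 2.5], [0.036, 0, 0, 0, 2.5], [0.036, 0, 0, 0, 0], [0.036, 0, 0, 0, 0], [0.036, 0, 0, 0, 0]]

```text
time_s: 9.87
ee_pos: [0.5652, 0.2148, 0.0731]
tcp_rot: [0.82, 0.572, -0.001, 0.0]
force: [-6.1, -2.6, 6.8]
gripper_width: 0.043
```

```bash
python3 st.py; python3 samp.py 2;  python3 pic.py scene g3 250 160 140 105 5.5
```

```text
9.8667 q [ 0.2404  0.1524  1.7829 -0.0006  1.2076  0.5927] p [0.5652 0.2148 0.0731] yaw 69.82854289067488 w 0.04295999813665977
F [-6.0598 -2.565   6.7972] toolF [-4.5054 -4.809  -6.788 ] T [-0.357   0.9616  0.1489] tau [ -0.1425 -36.4297 -32.9305   0.26    -1.658    0.1472]
[[0.161, 0.1464, 0.5926], [0.1345, 0.1463, 0.5926]] [0.14773748 0.14634901 0.59262793] 9.9667
```

View pics/g3.png

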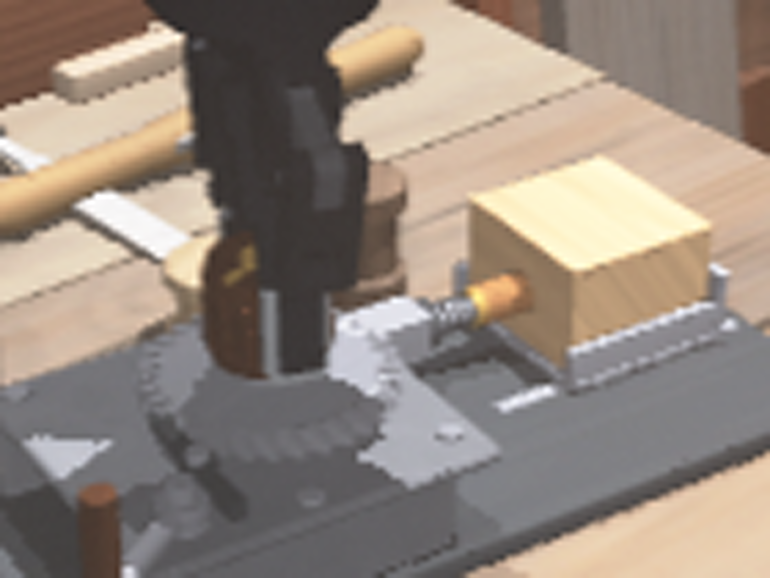

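Ram and nose (crop 480,300) have advanced, the dowel still stands about 15–20 mm proud, and there is no slip. Continuing.

Call:
drive_tool:
  steps:
    - [[0.036, -0.0004, -0.0005, 0, 2.5], [0.036, 0, 0, 0, 2.5], [0.036, 0, 0, 0, 2.5], [0.036, 0, 0, 0, 2.5], [0.036, 0, 0, 0, 0], [0.036, 0, 0, 0, 0], [0.036, 0, 0, 0, 0]]

```text
time_s: 10.6
ee_pos: [0.5649, 0.2149, 0.0732]
tcp_rot: [0.867, 0.499, -0.0, -0.0]
force: [-4.8, -0.8, 5.7]
gripper_width: 0.0431
```

```bash
python3 st.py; python3 samp.py 2
```

```text
10.6 q [0.2404 0.1512 1.7842 0.0001 1.2065 0.7671] p [0.5649 0.2149 0.0732] yaw 59.82024457505084 w 0.04310293293518571
F [-4.8242 -0.8315  5.6511] toolF [-3.1446 -3.7536 -5.6498] T [-0.1522  0.7872  0.1743] tau [ -0.5882 -36.8549 -32.6456   0.019   -1.2972   0.1389]
[[0.1336, 0.138, 0.7671], [0.1039, 0.1379, 0.7671]] [0.11878309 0.13797134 0.76712385] 10.7
```

Call:
drive_tool:
  steps:
    - [[0.036, -0.0002, -0.0003, 0, 2.5], [0.036, 0, 0, 0, 2.5], [0.036, 0, 0, 0, 2.5], [0.036, 0, 0, 0, 2.5], [0.036, 0, 0, 0, 0], [0.036, 0, 0, 0, 0], [0.036, 0, 0, 0, 0]]

```text
time_s: 11.28
ee_pos: [0.5646, 0.2151, 0.0732]
tcp_rot: [0.907, 0.421, 0.0, -0.0]
force: [-5.2, -0.5, 5.9]
gripper_width: 0.0429
```

```bash
python3 st.py; python3 samp.py 2
```

```text
11.2833 q [0.2407 0.1504 1.785  0.0005 1.206  0.942 ] p [0.5646 0.2151 0.0732] yaw 49.8047355132483 w 0.04290999756112145
F [-5.2353 -0.488   5.9316] toolF [-3.7488 -3.6858 -5.9322] T [-0.1134  0.7152  0.031 ] tau [ -0.8364 -37.002  -32.5371  -0.1614  -1.1566   0.0571]
[[0.0639, 0.0566, 0.942], [0.0717, 0.0566, 0.942]] [0.06779711 0.05660404 0.94196955] 11.3833
```

Call:
drive_tool:
  steps:
    - [[0.036, -0.0002, -0.0003, 0, 2.5], [0.036, 0, 0, 0, 2.5], [0.036, 0, 0, 0, 2.5], [0.036, 0, 0, 0, 0], [0.036, 0, 0, 0, 0], [0.036, 0, 0, 0, 0]]

```text
time_s: 11.88
ee_pos: [0.5644, 0.2153, 0.0732]
tcp_rot: [0.933, 0.361, 0.0, -0.0]
force: [-3.5, 0.5, 6.2]
gripper_width: 0.0432
```

```bash
python3 st.py; python3 samp.py 2;  python3 pic.py scene g4 250 160 140 105 5.5
```

```text
11.8833 q [0.2409 0.1498 1.7857 0.0006 1.2054 1.0728] p [0.5644 0.2153 0.0732] yaw 42.32287932851943 w 0.04324338643337662
F [-3.5365  0.4592  6.2383] toolF [-2.3003 -2.7221 -6.2397] T [0.0153 0.5728 0.1913] tau [ -1.0738 -37.202  -32.4069  -0.2059  -0.9713   0.1542]
[[0.1613, 0.1535, 1.0728], [0.163, 0.1534, 1.0728]] [0.1621798  0.15349726 1.07281577] 11.9833
```

View pics/g4.png

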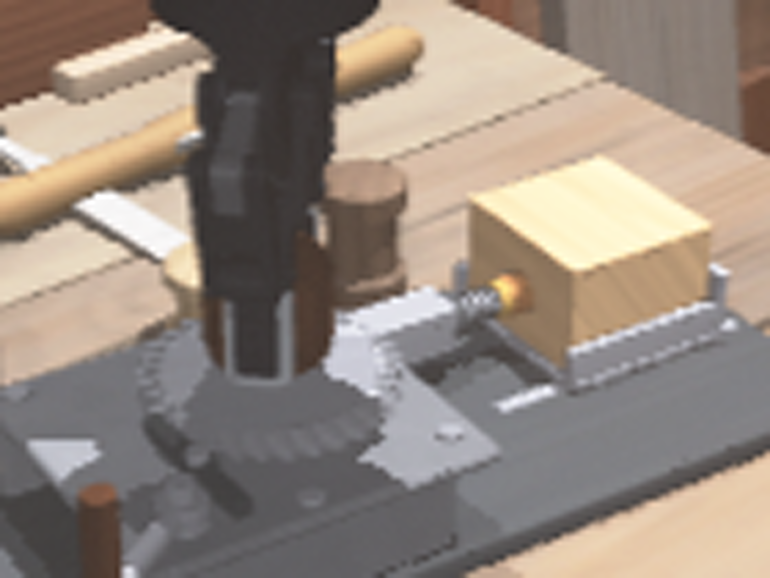

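Dowel now only about 7 mm proud (crop 510,293) and still sliding. Smaller steps from here.

Call:
drive_tool:
  steps:
    - [[0.036, -0.0001, -0.0003, 0, 2], [0.036, 0, 0, 0, 2], [0.036, 0, 0, 0, 2], [0.036, 0, 0, 0, 2], [0.036, 0, 0, 0, 0], [0.036, 0, 0, 0, 0]]

```text
time_s: 12.53
ee_pos: [0.5642, 0.2155, 0.0732]
tcp_rot: [0.955, 0.295, 0.001, -0.0]
force: [-3.9, 0.6, 5.9]
gripper_width: 0.0428
```

```bash
python3 st.py; python3 samp.py 2
```

```text
12.5333 q [0.2414 0.1495 1.7861 0.0007 1.205  1.2125] p [0.5642 0.2155 0.0732] yaw 34.343167397822675 w 0.0428490491340309
F [-3.9369  0.6258  5.8532] toolF [-2.8909 -2.7391 -5.8558] T [0.0427 0.63   0.2401] tau [ -1.2434 -37.076  -32.191   -0.2361  -0.9127   0.2483]
[[0.2632, 0.2336, 1.2125], [0.1826, 0.2313, 1.2124]] [0.22290808 0.2324492  1.21246146] 12.6333
```

Call:
drive_tool:
  steps:
    - [[0.036, 0, -0.0002, 0, 2], [0.036, 0, 0, 0, 2], [0.036, 0, 0, 0, 0], [0.036, 0, 0, 0, 0], [0.036, 0, 0, 0, 0]]

```text
time_s: 13.05
ee_pos: [0.5642, 0.2156, 0.0731]
tcp_rot: [0.965, 0.262, 0.001, -0.0]
force: [-2.2, 0.2, 5.3]
gripper_width: 0.0429
```

```bash
python3 st.py; python3 samp.py 2
```

```text
13.05 q [0.2417 0.1494 1.7862 0.0005 1.2049 1.2822] p [0.5642 0.2156 0.0731] yaw 30.369437024872898 w 0.04293388298416037
F [-2.2177  0.1858  5.2896] toolF [-1.8135 -1.2823 -5.2914] T [0.0094 0.5657 0.3367] tau [ -1.2768 -37.0938 -32.1828  -0.157   -0.8923   0.3577]
[[0.3656, 0.357, 1.2822], [0.3497, 0.3569, 1.2822]] [0.35765612 0.35698329 1.28224486] 13.15
```

Bottomed: torque climbs at the spring rate. About 5° more brings it just past click 10 at roughly 15–18 N.

Call:
drive_tool:
  steps:
    - [[0.036, 0, 0, 0, 1.5], [0.036, 0, 0, 0, 1.5], [0.036, 0, 0, 0, 1], [0.036, 0, 0, 0, 0], [0.036, 0, 0, 0, 0], [0.036, 0, 0, 0, 0], [0.036, 0, 0, 0, 0]]

```text
time_s: 13.73
ee_pos: [0.5641, 0.2157, 0.0732]
tcp_rot: [0.974, 0.228, 0.001, -0.0]
force: [-2.3, 1.6, 5.3]
gripper_width: 0.0429
```

```bash
python3 st.py; python3 samp.py 2
```

```text
13.7333 q [0.2418 0.1494 1.7862 0.0007 1.205  1.352 ] p [0.5641 0.2157 0.0732] yaw 26.375968326884422 w 0.04291228761342689
F [-2.3088  1.5848  5.3329] toolF [-1.3584 -2.4476 -5.3335] T [0.0553 0.6384 0.4267] tau [ -1.6079 -37.064  -32.1926  -0.229   -0.9043   0.3793]
[[0.3907, 0.3793, 1.352], [0.3742, 0.3793, 1.352]] [0.38241609 0.37933409 1.35201065] 13.8333
```

Call:
drive_tool:
  steps:
    - [[0.036, 0, 0, 0, 1.5], [0.036, 0, 0, 0, 1.5], [0.036, 0, 0, 0, 0], [0.036, 0, 0, 0, 0], [0.036, 0, 0, 0, 0], [0.036, 0, 0, 0, 0]]

```text
time_s: 14.33
ee_pos: [0.5641, 0.2158, 0.0731]
tcp_rot: [0.979, 0.203, 0.0, -0.0]
force: [-3.6, 1.1, 5.8]
gripper_width: 0.0426
```

```bash
python3 st.py; python3 samp.py 3; python3 pic.py scene g5 250 160 140 105 5.5
```

```text
14.3333 q [0.2419 0.1494 1.7863 0.0008 1.205  1.4041] p [0.5641 0.2158 0.0731] yaw 23.392078264120215 w 0.042611600050339093
F [-3.6313  1.0843  5.7963] toolF [-2.8963 -2.4404 -5.7979] T [0.1142 0.6016 0.4555] tau [ -1.8286 -37.0396 -32.2029  -0.2779  -0.9232   0.4453]
[[0.4482, 0.4453, 1.4042], [0.4709, 0.4453, 1.4042], [0.4655, 0.4453, 1.4042]] [0.46154245 0.44529184 1.40418959] 14.4833
```

View pics/g5.png

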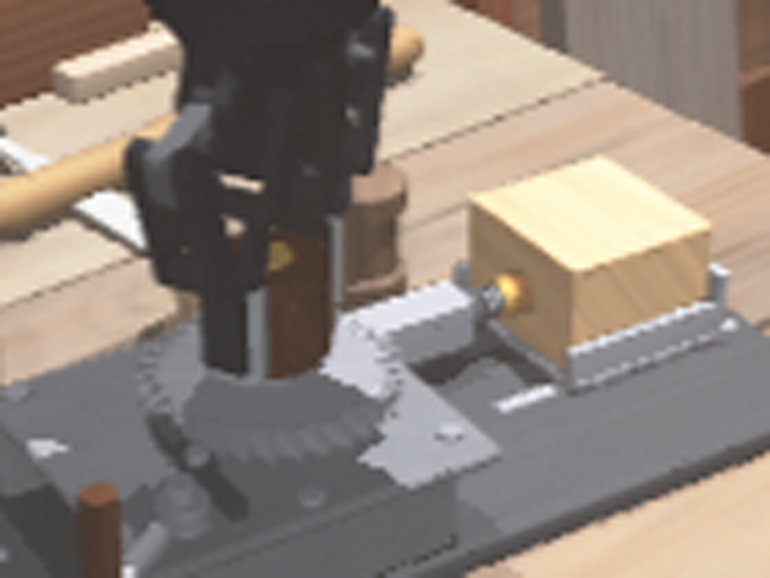

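Firmly home: the spring is visibly compressed (crop 485,295) and the dowel stopped. Torque is 0.45 N m, about 15–17 N, held for over 0.4 s. Now release, rise, turn to the press axes and travel to the post.

Call:
drive_tool:
  steps:
    - [[0.06, 0, 0, 0, 0], [0.08, 0, 0, 0, 0], [0.08, 0, 0, 0, 0], [0.08, 0, 0, -0.025, 0], [0.08, 0, 0, -0.03, 0], [0.08, 0, 0, -0.03, 0], [0.06, 0, 0, 0, -6.6], [0.04, 0, 0, 0, -6.6], [0.024, 0, 0, 0, -6.6], [0.024, 0, 0, 0, -6.6], [0.024, 0, 0, 0, -6.6], [0.024, 0, 0, 0, -6.6]]

```text
time_s: 15.53
ee_pos: [0.5639, 0.2149, 0.1562]
tcp_rot: [0.852, 0.524, 0.0, 0.0]
force: [-0.2, -0.5, 0.5]
gripper_width: 0.0238
```

Call:
drive_tool:
  steps:
    - [[0.024, 0, 0, 0, -6.6], [0.024, 0, 0, 0, -6.6], [0.024, 0, 0, 0, -6.6], [0.024, 0.025, -0.02, 0, 0], [0.024, 0.025, -0.02, 0, 0], [0.024, 0.025, -0.02, 0, 0], [0.024, 0.028, -0.023, 0, 0], [0.024, 0, 0, 0, 0], [0.024, 0, 0, 0, 0]]

```text
time_s: 16.28
ee_pos: [0.4937, 0.329, 0.1563]
tcp_rot: [0.75, 0.662, 0.0, 0.0]
force: [0.5, -0.4, 0.4]
gripper_width: 0.0241
```

```bash
python3 st.py
python3 - <<'E'
from h import *
im,d=ctrl.read_camera("top");cv2.imwrite("pics/t6.png",cv2.resize(im[150:280,190:390,::-1],None,fx=4,fy=4,interpolation=2))
for q,z in(("lever_post",.102),("knob_grip",.108)):
  for b in ctrl.boxes_of("top",q)[:2]:print(q,b["score"],b["centre"],ray_z("top",b["centre"],z))
E
```

```text
16.2833 q [ 0.4625  0.0352  1.7588 -0.0003  1.3473  0.587 ] p [0.4937 0.329  0.1563] yaw 82.86685286234447 w 0.02411505017358923
F [ 0.488  -0.4151  0.4439] toolF [-0.3514  0.5359 -0.4437] T [-0.0472  0.0369  0.0044] tau [  1.3531 -37.2163 -35.4322   0.1341   0.0222   0.0457]
lever_post 0.64 [238.7, 239.9] [0.51184874 0.29869941 0.102     ]
lever_post 0.61 [340.1, 169.9] [0.65928602 0.09665075 0.102     ]
```

View pics/t6.png

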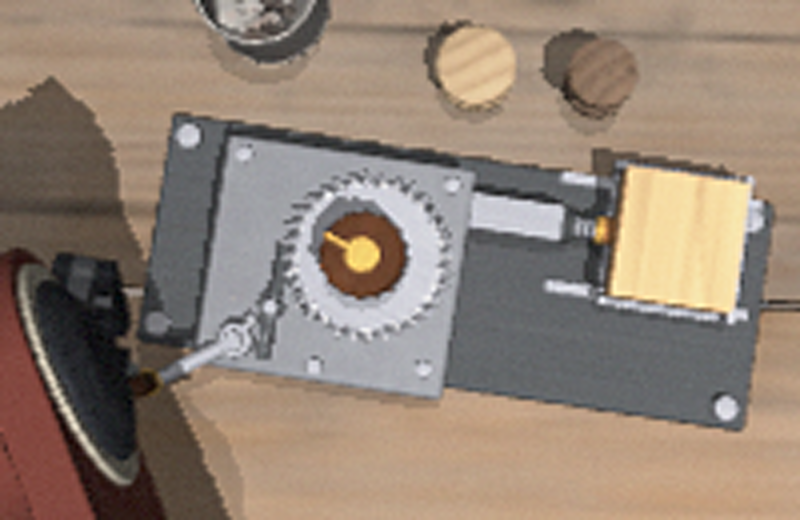

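Call:
drive_tool:
  steps:
    - [[0.024, 0, 0.0035, 0.02, 0], [0.024, 0, 0, 0.02, 0], [0.024, 0, 0, 0.015, 0], [0.024, 0, 0, 0.01, 0], [0.024, 0, 0, 0.01, 0], [0.024, 0, 0, 0.008, 0], [0.024, 0, 0, 0, 0]]
  grip_force: 20

```text
time_s: 17.02
ee_pos: [0.4974, 0.3265, 0.0715]
tcp_rot: [0.751, 0.66, -0.001, -0.0]
force: [0.1, -0.4, -0.4]
gripper_width: 0.024
```

```bash
python3 st.py; python3 pic.py scene g7 200 180 160 120 5
```

```text
17.0167 q [ 0.4559  0.134   1.8064 -0.      1.204   0.584 ] p [0.4974 0.3265 0.0715] yaw 82.66127985558093 w 0.023962437663194936
F [ 0.0988 -0.3729 -0.3905] toolF [-0.3567  0.1465  0.3907] T [ 0.0084  0.0234 -0.0225] tau [ -0.1717 -39.7195 -34.4101  -0.0017  -0.1978  -0.0005]
```

View pics/g7.png

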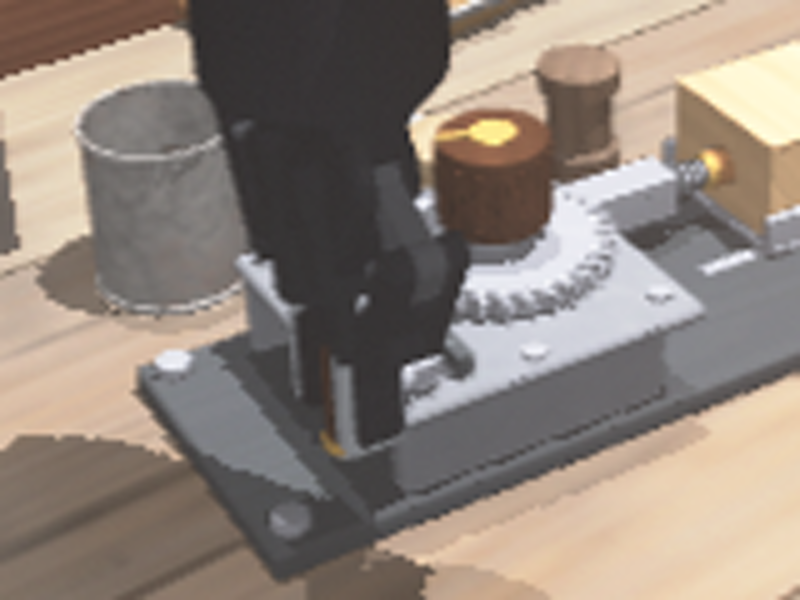

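Post is between the fingers (crop 327,400). Swinging it along the arc.

Call:
drive_tool:
  steps:
    - [[0.016, 0, 0, 0, 0], [0.016, 0.003, 0.005, 0, 0], [0.016, 0.0025, 0.0055, 0, 0], [0.016, 0.002, 0.006, 0, 0], [0.016, 0.001, 0.006, 0, 0], [0.016, 0.0005, 0.006, 0, 0], [0.016, -0.0005, 0.006, 0, 0], [0.016, -0.001, 0.006, 0, 0], [0.016, -0.002, 0.006, 0, 0], [0.016, -0.0025, 0.0055, 0, 0], [0.016, -0.003, 0.005, 0, 0], [0.016, 0, 0, 0, 0]]

```text
time_s: 18.07
ee_pos: [0.5547, 0.32, 0.0733]
tcp_rot: [0.751, 0.66, -0.0, -0.001]
force: [-3.7, 2.9, -0.4]
gripper_width: 0.0162
```

```bash
python3 st.py
```

```text
18.0667 q [0.4063 0.2294 1.694  0.0022 1.2193 0.5341] p [0.5547 0.32   0.0733] yaw 82.63577706562671 w 0.016185136750111753
F [-3.6723  2.9125 -0.3752] toolF [ 2.4173 -4.0146  0.3861] T [0.4275 0.4646 0.005 ] tau [ -2.6947 -42.8435 -34.0379  -0.7636  -0.3932  -0.0579]
```

Call:
drive_tool:
  steps:
    - [[0.016, 0, 0.0015, 0, 0], [0.016, 0, 0.001, 0, 0], [0.016, 0, 0, 0, 0]]

```text
time_s: 18.32
ee_pos: [0.555, 0.32, 0.0731]
tcp_rot: [0.751, 0.661, -0.002, -0.002]
force: [-9.3, 3.3, 5.2]
gripper_width: 0.016
```

```bash
python3 st.py
```

```text
18.3167 q [0.4057 0.2327 1.6905 0.0029 1.2239 0.5323] p [0.555  0.32   0.0731] yaw 82.69075224011594 w 0.01604396942880601
F [-9.2594  3.3284  5.2127] toolF [ 2.1212 -9.6393 -5.1548] T [ 0.4557  1.5053 -0.0152] tau [ -4.7198 -41.6101 -35.2248  -1.5715  -1.9839   0.0078]
```

Lever is at its stop. Back off, rise, go to the knob, open.

Call:
drive_tool:
  steps:
    - [[0.024, 0, -0.003, 0, 0], [0.026, 0, 0, 0, 0], [0.026, 0, 0, -0.01, 0], [0.026, 0, 0, -0.025, 0], [0.026, 0, 0, -0.03, 0], [0.026, 0, 0, -0.02, 0], [0.05, -0.025, 0.006, 0, 0], [0.085, -0.026, 0.006, 0, 0], [0.085, -0.026, 0.006, 0, 0], [0.085, -0.025, 0.005, 0, 0], [0.085, 0, 0, 0, 0], [0.085, 0, 0, 0, 0]]

```text
time_s: 19.32
ee_pos: [0.5648, 0.2148, 0.1593]
tcp_rot: [0.752, 0.66, 0.001, 0.0]
force: [-0.2, 0.8, -0.1]
gripper_width: 0.085
```

```bash
python3 st.py; python3 pic.py scene g8 200 150 180 135 4.4
```

```text
19.3167 q [ 0.2403  0.0569  1.7311 -0.0002  1.3519  0.3703] p [0.5648 0.2148 0.1593] yaw 82.55464171328435 w 0.08499416701835175
F [-0.1505  0.814  -0.0684] toolF [ 0.7876 -0.2548  0.0684] T [ 0.0006 -0.0424 -0.0449] tau [ -0.9919 -38.1955 -35.3297  -0.1043   0.0156  -0.0346]
```

View pics/g8.png

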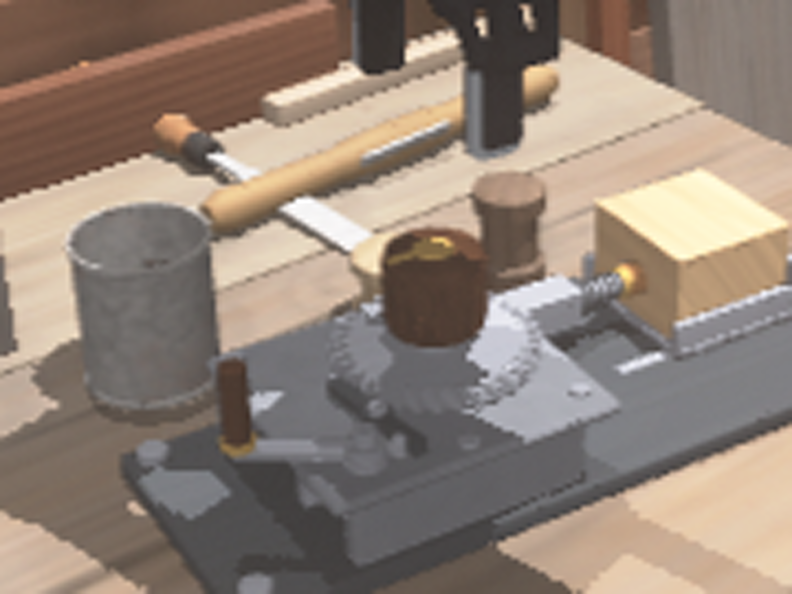

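Lever lies thrown over (post at crop 233,400) and the nose spring has relaxed. Descending and gripping the knob.

Call:
drive_tool:
  steps:
    - [[0.085, 0.001, 0, 0.02, 0], [0.085, 0, 0, 0.02, 0], [0.085, 0, 0, 0.02, 0], [0.085, 0, 0, 0.018, 0], [0.085, 0, 0, 0.008, 0], [0.06, 0, 0, 0, 0], [0.05, 0, 0, 0, 0], [0.046, 0, 0, 0, 0], [0.042, 0, 0, 0, 0], [0.038, 0, 0, 0, 0], [0.036, 0, 0, 0, 0], [0.036, 0, 0, 0, 0]]
  grip_force: 40

```text
time_s: 20.37
ee_pos: [0.566, 0.2176, 0.0745]
tcp_rot: [0.751, 0.661, 0.002, 0.001]
force: [3.6, 0.9, 5.7]
gripper_width: 0.0432
```

```bash
python3 st.py
```

```text
20.3667 q [0.2442 0.1506 1.7823 0.0002 1.2038 0.3716] p [0.566  0.2176 0.0745] yaw 82.69475845681193 w 0.04320645810917862
F [3.5797 0.9367 5.6569] toolF [ 1.3954  3.4569 -5.6386] T [ 0.1264 -0.4997  0.0544] tau [  0.0972 -36.3116 -28.5509  -0.0491   0.834    0.0328]
```

Call:
drive_tool:
  steps:
    - [[0.036, 0, 0.0003, 0, -4], [0.036, 0, 0, 0, -6.5], [0.036, 0, 0, 0, -6.5], [0.036, 0, 0, 0, -6.5], [0.036, 0, 0, 0, -6.5], [0.036, 0, 0, 0, -6.5], [0.036, 0, 0, 0, -6.5], [0.036, 0, 0, 0, -6.5], [0.036, 0, 0, 0, -6.5], [0.036, 0, 0, 0, -6.5], [0.036, 0, 0, 0, -6.5], [0.036, 0, 0, 0, -6.5]]

```text
time_s: 21.37
ee_pos: [0.565, 0.217, 0.0745]
tcp_rot: [0.187, 0.982, 0.0, 0.001]
force: [-2.2, -2.9, 9.1]
gripper_width: 0.0428
```

```bash
python3 st.py; python3 samp.py 3
```

```text
21.3667 q [ 0.2438  0.1506  1.7824  0.0001  1.2074 -0.9517] p [0.565  0.217  0.0745] yaw 158.4968428576266 w 0.04282054213551202
F [-2.2237 -2.8525  9.118 ] toolF [ 1.0149 -3.4623 -9.1215] T [ 0.1106  0.2161 -0.0699] tau [  0.8225 -34.3693 -29.5358   0.0216  -0.5117   1.0599]
[[-0.0114, -0.3778, -0.956], [0.0124, -0.4657, -0.9485], [0.0346, -0.0829, -0.9467]] [ 0.01187038 -0.30879025 -0.9503792 ] 21.5167
```

Call:
drive_tool:
  steps:
    - [[0.036, 0, 0, 0, -3], [0.036, 0, 0, 0, -3], [0.036, 0, 0, 0, -3], [0.036, 0, 0, 0, -3], [0.036, 0, 0, 0, 0], [0.036, 0, 0, 0, 0], [0.036, 0, 0, 0, 0]]

```text
time_s: 22.1
ee_pos: [0.5649, 0.2169, 0.0745]
tcp_rot: [0.086, 0.996, 0.0, 0.0]
force: [-1.9, -3.0, 9.3]
gripper_width: 0.0432
```

```bash
python3 samp.py 3
```

```text
[[0.041, 0.0265, -1.1557], [0.0362, 0.0266, -1.1557], [0.0277, 0.0267, -1.1557]] [ 0.03496014  0.02659955 -1.1557107 ] 22.25
```

Call:
drive_tool:
  steps:
    - [[0.036, 0, 0, 0, -3], [0.036, 0, 0, 0, -3], [0.036, 0, 0, 0, 0], [0.036, 0, 0, 0, 0]]

```text
time_s: 22.58
ee_pos: [0.5644, 0.2168, 0.0744]
tcp_rot: [0.034, 0.999, -0.0, -0.0]
force: [-4.8, -1.4, 10.6]
gripper_width: 0.043
```

```bash
python3 st.py; python3 samp.py 3
```

```text
22.5833 q [ 0.2437  0.1504  1.7828 -0.0001  1.2093 -1.2592] p [0.5644 0.2168 0.0744] yaw 176.110340856191 w 0.042968683591181944
F [-4.7541 -1.36   10.6073] toolF [  4.66    -1.6833 -10.6027] T [-0.2921  0.7026 -0.4518] tau [  0.7337 -34.1162 -29.9364   0.0854  -1.1567  -0.4593]
[[-0.3986, -0.459, -1.2592], [-0.4464, -0.4613, -1.2591], [-0.5039, -0.4619, -1.2592]] [-0.4496171  -0.46072092 -1.25914851] 22.7333
```

Firm stop felt (-0.46 N m). Release and rise, then check.

Call:
drive_tool:
  steps:
    - [[0.05, 0, 0, 0, 0], [0.07, 0, 0, 0, 0], [0.085, 0, 0, 0, 0], [0.085, 0, 0, -0.02, 0], [0.085, 0, 0, -0.03, 0], [0.085, 0, 0, -0.03, 0], [0.085, 0, 0, -0.03, 0], [0.085, -0.04, 0, -0.01, 0], [0.085, 0.04, 0, 0, 0], [0.085, 0, 0, 0, 0]]

```text
time_s: 23.57
ee_pos: [0.5603, 0.217, 0.1842]
tcp_rot: [0.033, 0.999, -0.002, -0.008]
force: [-0.9, 0.6, -2.2]
gripper_width: 0.085
```

```bash
python3 st.py; python3 pic.py scene g9 200 150 180 135 4.4
python3 - <<'E'
from h import *
a=np.load("scene0.npy");b=np.load("g9.npy");A=cv2.imread("pics/scene0.png");B=cv2.imread("pics/g9_full.png")
c=lambda I:cv2.resize(I[180:285,215:395],None,fx=4.4,fy=2.8*1,interpolation=2)
cv2.imwrite("pics/cmp.png",np.vstack([c(A),c(B)]))
E
```

```text
23.5667 q [ 0.2452  0.0399  1.7058  0.001   1.413  -1.26  ] p [0.5603 0.217  0.1842] yaw 176.2263501246546 w 0.08495335058690096
F [-0.8969  0.6476 -2.1894] toolF [0.9012 0.5966 2.2021] T [ 0.0201  0.0192 -0.0216] tau [ -1.1546 -43.2879 -44.5443  -0.0736  -0.3197   0.1019]
```

View pics/cmp.png

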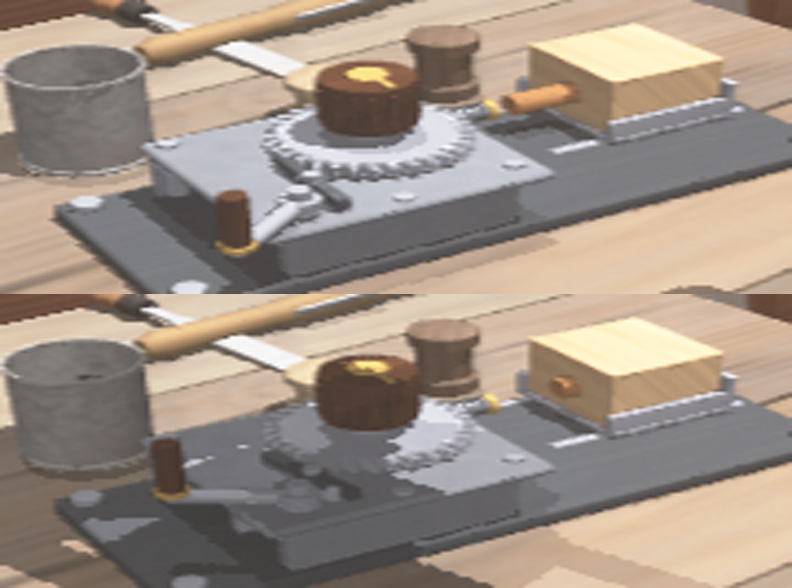

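Nose tip (490,109 in both halves), knob mark, tin and spools match the start view, and the dowel stands seated in the block. Quick numeric check, then hand in.

Run:
```python
from h import *
for f in("scene0","g9_full"):
    I=cv2.imread(f"pics/{f}.png")[205:228,318:335];h=cv2.cvtColor(I,cv2.COLOR_BGR2HSV)
    m=(h[...,0]>17)&(h[...,0]<32)&(h[...,1]>120);v,u=np.nonzero(m);print(f,m.sum(),u.mean()+318,v.mean()+205)
ctrl.read_camera("top")
for q,z in(("nail_tin",.04),("spool_dark",.03),("spool_short",.02)):
    for b in ctrl.boxes_of("top",q)[:1]:print(q,b["centre"])
print(ctrl.get_obs()['force'],ctrl.job_done())
```

```text
scene0 3 327.0 219.0
g9_full 3 327.0 219.0
nail_tin [340.4, 169.6]
spool_dark [340.0, 170.0]
spool_short [312.1, 164.5]
the job is handed in; nothing more can be done
[ 0.16224317 -0.08107174 -0.02585033] None
```

The dowel is pressed home, the pawl lever is thrown over, the ram is back at its stop and the gripper is clear. I handed the job in at about 24 s; no verdict was reported.

- **Pressing:** I turned the knob clockwise about 115° in one grasp, until the torque rose at the spring rate. The final torque of 0.45 N m means about 15–17 N on the ram, held for over 0.4 s. That is under the 24 N limit, and I saw no sign of it going higher.
- **Lever:** I swung it along its arc until it met its end stop, with about 10 N on the tool. The picture afterwards shows it thrown over and the nose spring relaxed.
- **Turning back:** I turned the knob counter-clockwise about 93° to a firm stop (-0.46 N m), then let go and rose clear. That is less than the forward turn because the knob sprang back when freed.
- **Last checks:** The ram's nose tip sits at the same pixel as at the start, and the knob mark has returned to its starting direction. The dowel sits in the block, and the force on the tool is about zero.

One check disagreed. In the final top view the finder put the tin on the dark spool's spot, probably because the arm hid the tin, so I discounted it. Its positions for the two spools were within about 3 pixels of the start. In the scene camera pictures before and after, the tin and both spools look unmoved.

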